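# Swing a crosswise stack-nest tote round so that it stacks

### The arm

A 6-joint arm with a two-finger parallel gripper is mounted at the origin on the work surface. World frame = base frame: x ahead of the robot, y to its left, z up, the work surface at z = 0. Lengths are in m, angles in degrees, forces in N, time in s.
With the tool pointing down it reaches from about 0.4 to 0.825 m from the base axis. Payload 7 kg.
Tool frame: the origin (TCP) lies midway between the tips of the shut fingers; the grasp point (between the pads) lies 19 mm behind it; z points along the fingers, y is the direction in which the jaws open and shut (so a half turn about z gives the same grasp; the last joint's range is limited). The gripper opens to 88 mm and grips with 3 to 60 N. Pads are 19 mm wide; open, the fingers measure 130 mm over their backs; the gripper's body (78 mm by 193 mm) begins 47 mm behind the grasp point.
Start: joints at [-52.076, 20.546, 0.682, 0, -70.136, -16.507], TCP at [0.246, -0.628, 0.227] pointing down, gripper open.
Joint ranges: [-176.03, 176.03], [-82.01, 121.73], [-58.28, 71.71], [-173.87, 95.51], [-174.79, -0.11], [-173.66, 173.66]. Speed limits (degrees/s): [136.94, 136.94, 172.46, 180, 180, 180].

### API

Orientations are given as a 3x3 rotation matrix whose columns are the frame's x, y, z axes.
In Python, from rig import robot gives the robot as it stands. Calls block until the motion is done:
- robot.goto(position, orientation): joint-space move of the TCP to a pose.
- robot.servo_line(position, ori=None, speed=0.15): straight line of the TCP; ori=None keeps the orientation; speed is the mean speed in m/s.
- robot.movej(angles): joint-space move.
- robot.move_gripper(opening): opening from 0.0 (shut) to 1.0 (fully open); the grip force is fixed at half the most; returns when the fingers have stopped.
- robot.dwell(seconds).
- robot.ik(position, orientation): joint angles nearest the present ones, or None.
- robot.grab_frame(name): name is "side" or "top"; returns (picture, depth): 384x512x3 uint8, red, green, blue; 384x512 float32, m along the optical axis (not along the pixel's ray), 0 where there is no reading.
- robot.camera_info(name): a dict with "vfov" (degrees; the focal length in pixels is half the picture's height over the tangent of half this angle, whatever the lens; pixels are square), "cx", "cy" (the principal point, pixels), "view" (4x4, takes a point from world to camera coordinates). Camera axes: x right, y down, z forward; pixel columns grow to the right and rows downward; lengths in m; the calibration is good to about 2 mm. A picture is of the moment at which its call begins. camera_info takes no time and is no camera call.
A pose or a line that the arm cannot do raises robot.Unreachable and nothing moves.
- robot.job_done(): hands the job in, once; it reports no verdict.
Readings, each from a call of its own:
- robot.read_t(): time.
- robot.read_qpos(): joint angles.
- robot.read_qvel(): joint speeds.
- robot.read_effort(): joint torques, N m.
- robot.read_position(): TCP position.
- robot.read_tcp_rot(): TCP orientation.
- robot.read_force(): force on the tool from outside, world axes, zero at the start.
- robot.read_ft_torque(): the same for the moment, N m.
- robot.read_grip_width(): opening from 0.0 (shut) to 1.0 (fully open).
Only numpy, scipy, OpenCV 4.12 (cv2) and the standard library are available. Lean on these libraries where they do the work, as an engineer would, in place of code of your own. Each camera call takes 0.05 s, during which the arm holds its last target. There are 200 camera calls.

### The job

The empty tote has been left lying crosswise on top of a full one. Swing it round so that its blue end lies over the grey end of the tote below and let it seat, level and stacked, on that tote's ribs; with the blue ends together it would drop in and nest on the parts, which must not happen. Leave the full tote standing in its taped bay and do not disturb the other things on the bench.

Things in the scene. Friction and masses are not known exactly. Their poses are not given: they have to be found in the camera images.
- top_centre (a point): Centre, half-way up (37.5 mm over its underside), of the EMPTY tote: light grey, one end blue, 206 (x) x 114 (y) x 75 mm, 0.22 to 0.41 kg. x points to its blue end, z up. At the start it rests loose and level on the rim of the full tote in bay A, underside 75 mm over the bench, 40 to 140 degrees off that tote's length. It slides easily there and fingers pushing its walls from inside can turn it.
- top_blue_end (a point): Middle of the top of the empty tote's blue end rim, 98.5 mm along x from its centre, 37.5 mm above it. All three totes are alike: rim 9 mm wide (3 mm wall, 6 mm outward lip), 5 mm thick, flat on top; walls and ribs lean in 8 mm from rim to floor: outside 178 x 86 mm at the underside; inside 188 x 96 mm at the mouth, 172 x 80 mm at the floor, which is 3 mm thick.
- levers_centre (a point): Centre (half-way up) of a full tote, 0.95 kg, with its load of aluminium lever brackets, up to 53 mm over its underside. x points to its blue end, z up. Of the two full totes one stands in bay A under the empty one, the other in the spare bay on the robot's left; which, and whether the blue end points away from or towards the robot, varies.
- levers_blue_end (a point): Middle of the top of that tote's blue end rim. Every tote has upright ribs standing 20 mm in from its end walls, with flat tops 8 mm below the rim top: two at the blue end, at y = +-25 mm (12 mm wide on top, 26 at the floor), one at the grey end at y = 0 (20 mm wide on top, 34 at the floor); the underside has notches to match.
- lights_centre (a point): Centre (half-way up) of the other full tote, 0.95 kg, with its load of black cue-light units with yellow lenses. x points to its blue end, z up. Blue ends together, an upper tote slides down into a lower one (nests); blue end over grey end, its underside sits on the lower tote's rib tops (67 mm over the lower underside), 8 mm inside the rim with about 4 mm play each way.
- lights_blue_end (a point): Middle of the top of the blue end rim of the tote of cue lights, 98.5 mm along x from its centre and 37.5 mm above it.
- bay_a_mark (a point): Centre, on the bench, of the work bay (bay A): four white tape corners, 260 x 170 mm over all, with the two totes on it. The spare bay on the left has the same marks.
- pellet_jar: Brown jar with white cap, 72 mm across, 95 mm high, standing at the back; origin under its centre. Not to be disturbed.
- trough: Loose aluminium food-trough panel, 80 mm wide, 100 mm high, standing at the back right; origin under its panel. Not to be disturbed.
- screwdriver: Screwdriver with yellow handle, 190 mm long, lying on the right along its x; origin underneath. Not to be disturbed.
- cue_light: Loose cue-light unit with a yellow lens, 52 x 44 x 34 mm, on the right near the robot; origin under its centre. Not to be disturbed.
Mind the look-alikes: they are no part of the job. Leave any green or turquoise look-alike of the part that bears top_centre alone.

How it is judged (in metres and radians):
At the end, for the whole second after the job is handed in: The empty tote sits level (2.3 degrees) on the full tote in bay A, blue end over grey end, its underside on the rib tops (67 mm up, within 4 mm), centred within 9 mm and in line within 5 degrees; the full tote is level, its centre within 50 mm of the bay's centre; all stay so, released (((horizontal distance between levers_centre and bay_a_mark below 0.05 m and x of top_centre in the frame of levers_centre between -0.009 and 0.009 m and y of top_centre in the frame of levers_centre between -0.009 and 0.009 m and z of top_centre in the frame of levers_centre between 0.063 and 0.071 m and angle between the x axis of top_centre and the x axis of levers_centre, either way round below 0.09 rad and x of top_blue_end in the frame of levers_centre below -0.08 m and angle between levers_centre's own z axis and vertical below 0.04 rad) or (horizontal distance between lights_centre and bay_a_mark below 0.05 m and x of top_centre in the frame of lights_centre between -0.009 and 0.009 m and y of top_centre in the frame of lights_centre between -0.009 and 0.009 m and z of top_centre in the frame of lights_centre between 0.063 and 0.071 m and angle between the x axis of top_centre and the x axis of lights_centre, either way round below 0.09 rad and x of top_blue_end in the frame of lights_centre below -0.08 m and angle between lights_centre's own z axis and vertical below 0.04 rad)) and angle between top_centre's own z axis and vertical below 0.04 rad); the robot touches nothing.
It fails at once if the empty tote drops into a full one, on to the parts (underside more than 12 mm below the rib tops) ((horizontal distance between top_centre and levers_centre below 0.06 m and z of top_centre in the frame of levers_centre below 0.055 m) or (horizontal distance between top_centre and lights_centre below 0.06 m and z of top_centre in the frame of lights_centre below 0.055 m)).
It fails at once if a thing beside the work is moved more than 30 mm (jar, trough, screwdriver, cue light) (distance of any of pellet_jar, trough, screwdriver, cue_light from where it was at the start of the episode above 0.03 m).
It fails at once if the full tote in the spare bay is moved more than 30 mm ((horizontal distance between levers_centre and bay_a_mark above 0.2 m and distance of levers_centre from where it was at the start of the episode above 0.03 m) or (horizontal distance between lights_centre and bay_a_mark above 0.2 m and distance of lights_centre from where it was at the start of the episode above 0.03 m)).
It also fails if it takes over 56 s, if anything falls off the work surface, if the arm or the gripper's body presses on something with over 40 N, if the wrist force passes 120 N, or if a joint passes its speed limit or range.

## Working session

There is one attempt and no reset: what is moved stays moved. The work goes in short steps, each a Python script; the robot and the scene stay as the last script left them, time stands still between calls to the robot, and variables do not carry over. Pictures are saved under pics/ and viewed, about 8 in all and at most 12, crops included, and the job is handed in when it is done.

```bash
ls; mkdir -p pics; python3 - <<'E'
from rig import robot
import cv2,numpy as np
ims=[]
for n in("top","side"):
    p,d=robot.grab_frame(n); np.savez(f"pics/{n}0.npz",p=p,d=d); i=robot.camera_info(n); print(n,{k:np.round(v,4).tolist() for k,v in i.items()})
    cv2.imwrite(f"pics/{n}0.png",cv2.resize(p[:,:,::-1],(780,585)))
print(robot.read_t())
E
```

```text
pics
top {'vfov': 44.3851, 'cx': 259.0516, 'cy': 191.7855, 'view': [[-0.0291, -0.9996, -0.0056, 0.0167], [-0.9925, 0.0296, -0.1189, 0.4914], [0.119, 0.0021, -0.9929, 1.5433], [0.0, 0.0, 0.0, 1.0]]}
side {'vfov': 53.242, 'cx': 257.7141, 'cy': 189.1327, 'view': [[-0.9338, -0.3571, 0.022, 0.4538], [-0.195, 0.4564, -0.8682, 0.1705], [0.3, -0.815, -0.4958, 1.103], [0.0, 0.0, 0.0, 1.0]]}
0.1
```

View pics/top0.png

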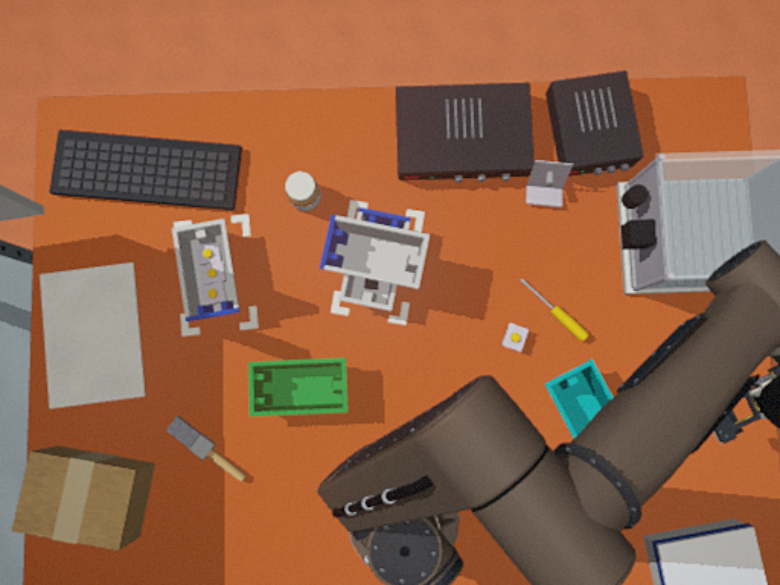

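View pics/side0.png

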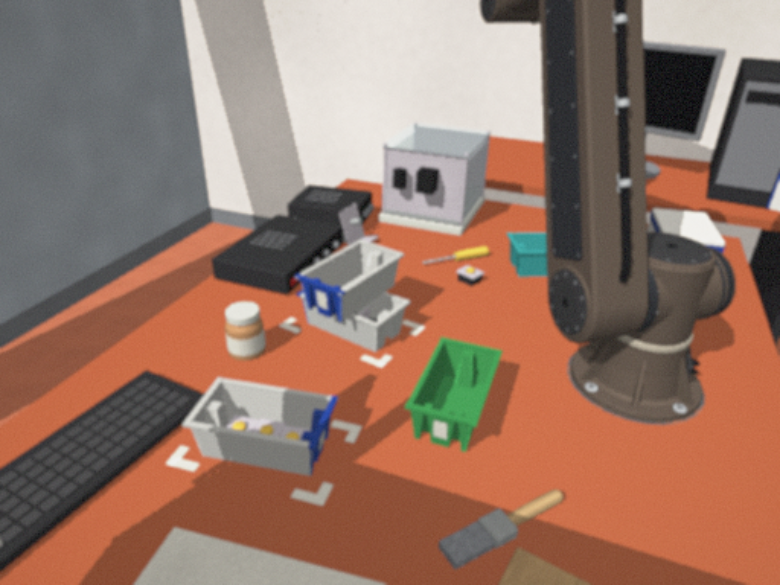

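The top view shows the light-grey empty tote crosswise at (375,245), blue end to the left (330,240). It lies on the bay A tote, whose blue end points away at (385,215). The green (298,387) and turquoise (580,395) totes are look-alikes, and the tote at (208,270) is in the spare bay. Next I'll measure the rims from depth.

```bash
cat > h.py <<'E'
import numpy as np,cv2
from rig import robot
def cloud(n,p,d):
    i=robot.camera_info(n); f=p.shape[0]/2/np.tan(np.radians(i["vfov"])/2)
    v,u=np.mgrid[:p.shape[0],:p.shape[1]]
    c=np.stack([(u-i["cx"])/f*d,(v-i["cy"])/f*d,d,np.ones_like(d)],-1)
    return (c@np.linalg.inv(i["view"]).T)[...,:3]
def topdown(P,col,d,x0=.55,x1=.95,y0=-.15,y1=.25,s=1500):
    pass
def sel(P,p,d,z0,z1,c,r):
    return (d>0)&(P[...,2]>z0)&(P[...,2]<z1)&(np.hypot(P[...,0]-c[0],P[...,1]-c[1])<r)
def isblue(p):
    q=p.astype(int); return (q[...,2]>q[...,0]+50)&(q[...,2]>q[...,1]+40)
E
python3 - <<'E'
from h import *
im=[]
for n in("top","side"):
    z=np.load(f"pics/{n}0.npz"); p,d=z["p"],z["d"]; P=cloud(n,p,d)
    v,u=np.mgrid[:384,:512]
    if n=="top":
        c=P[int(245*384/585),int(375*512/780)]; print("c",c)
        for k in [(245,330),(250,390),(215,385),(295,365),(210,355),(315,405)]:
            print(k,P[int(k[0]*.6564),int(k[1]*.6564)].round(3))
        c=c[:2]
    for lo,hi in((.14,.16),(.066,.085)):
        m=sel(P,p,d,lo,hi,c,.17); pts=P[m]
        r=cv2.minAreaRect((pts[:,:2]*1000).astype(np.float32)); print(n,lo,m.sum(),r,np.median(pts[:,2]))
        mb=m&isblue(p); print(" blue",mb.sum(),P[mb].mean(0).round(4) if mb.any() else 0)
        # bird's-eye plot
        B=np.full((400,400,3),255,np.uint8)
        for q,cc in zip(pts,p[m]):
            cv2.circle(B,(int(200-(q[1]-c[1])*1000),int(200-(q[0]-c[0])*1000)),1,[int(t) for t in cc[::-1]],-1)
        im.append(B)
out=np.vstack([np.hstack(im[:2]),np.hstack(im[2:])]); cv2.imwrite("pics/bev.png",cv2.resize(out,(600,600)))
# white tape
z=np.load("pics/top0.npz");p,d=z["p"],z["d"];P=cloud("top",p,d)
m=sel(P,p,d,-.012,.012,c,.2)&(p.min(-1)>150)
n,l,s,ce=cv2.connectedComponentsWithStats(m.astype(np.uint8))
for k in range(1,n):
    if s[k,4]>15: print("tape",s[k,4],P[l==k].mean(0).round(4))
E
```

```text
c [0.59036863 0.04151012 0.08444019]
(245, 330) [0.581 0.133 0.149]
(250, 390) [0.577 0.013 0.078]
(215, 385) [0.654 0.02  0.077]
(295, 365) [0.485 0.067 0.072]
(210, 355) [ 0.689  0.087 -0.001]
(315, 405) [ 0.446 -0.016  0.002]
top 0.14 740 ((564.8120727539062, 40.68302917480469), (206.5712890625, 115.6182861328125), 76.52389526367188) 0.14982182842226888
 blue 145 [0.585  0.1324 0.1492]
top 0.066 1512 ((570.1255493164062, 75.64900207519531), (244.85804748535156, 207.21701049804688), 77.1097640991211) 0.07755295407345342
 blue 112 [0.6536 0.0218 0.0739]
side 0.14 564 ((562.0018920898438, 44.483421325683594), (209.6373748779297, 119.85669708251953), 76.21177673339844) 0.1474538826613005
 blue 123 [0.5836 0.1399 0.1474]
side 0.066 468 ((558.2736206054688, 44.43925476074219), (184.30613708496094, 208.01724243164062), 76.07463836669922) 0.07482907105881059
 blue 34 [0.5865 0.1211 0.0808]
tape 68 [0.6933 0.085  0.0008]
tape 99 [ 0.6625 -0.0514  0.0014]
tape 69 [0.5104 0.0846 0.0033]
tape 73 [0.4974 0.0296 0.0028]
tape 105 [0.4715 0.1303 0.0007]
tape 86 [ 0.4433 -0.008   0.001 ]
```

View pics/bev.png

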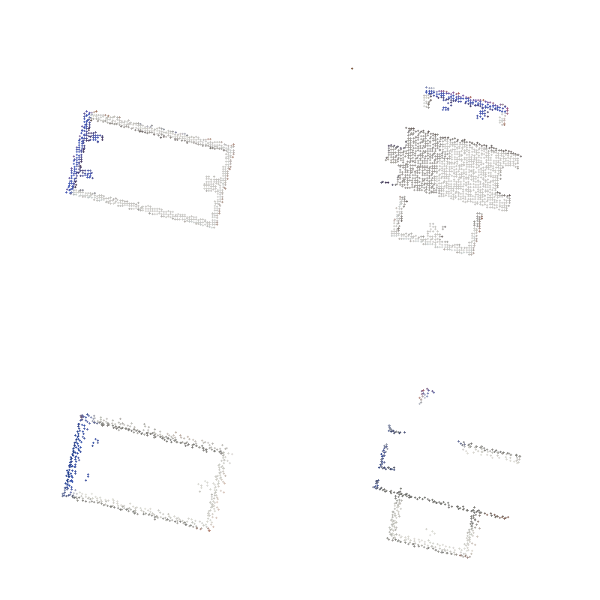

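The plan view is clear. The empty tote's rim measures 206.6 x 115.6 mm, which matches, with its blue end at heading 76.5°. The lower tote's blue end has two ribs and its near, grey end has one. Next I'll fit the lower rim alone and check the reach for the swing.

```bash
cat >> h.py <<'E'
def R(a):  # tool down, tool x at heading a (deg)
    c,s=np.cos(np.radians(a)),np.sin(np.radians(a)); return np.array([[c,s,0],[s,-c,0],[0,0,-1.]])
E
python3 - <<'E'
from h import *
z=np.load("pics/top0.npz");p,d=z["p"],z["d"];P=cloud("top",p,d)
c=np.array([.5648,.0407]);m=sel(P,p,d,.066,.085,c,.16);q=P[m];a=np.radians(76.5)
w=(q[:,:2]-c)@[-np.sin(a),np.cos(a)]
k=(abs(w)>.062)&(q[:,1]>-.06)&(q[:,1]<.11)
pts=(q[k][:,:2]*1000).astype(np.float32)
r=cv2.minAreaRect(pts);print(r,k.sum())
t=[[.6933,.085],[.6625,-.0514],[.4715,.1303],[.4433,-.008]];print("bay",np.mean(t,0))
for t0 in (76.5,-103.5):
  for t1 in (0,25,50,75,90,95):
    print(t0+t1,robot.ik([.565,.041,.15],R(t0+t1)),robot.ik([.565,.041,.095],R(t0+t1)))
E
```

```text
((562.2987060546875, 41.394657135009766), (113.46409606933594, 207.05641174316406), 76.79316711425781) 353
bay [0.56765  0.038975]
76.5 [ 23.9407786   13.99851616 -19.29641206   0.         -56.70507179
 142.5592214 ] [ 23.9407786   17.36321179 -22.95196291   0.         -49.6848253
 142.5592214 ]
101.5 [ 23.9407786   13.99851616 -19.29641206   0.         -56.70507179
 167.5592214 ] [ 23.9407786   17.36321179 -22.95196291   0.         -49.6848253
 167.5592214 ]
126.5 [  23.9407786    13.99851616  -19.29641206    0.          -56.70507179
 -167.4407786 ] [  23.9407786    17.36321179  -22.95196291    0.          -49.6848253
 -167.4407786 ]
151.5 [  23.9407786    13.99851616  -19.29641206    0.          -56.70507179
 -142.4407786 ] [  23.9407786    17.36321179  -22.95196291    0.          -49.6848253
 -142.4407786 ]
166.5 [  23.9407786    13.99851616  -19.29641206    0.          -56.70507179
 -127.4407786 ] [  23.9407786    17.36321179  -22.95196291    0.          -49.6848253
 -127.4407786 ]
171.5 [  23.9407786    13.99851616  -19.29641206    0.          -56.70507179
 -122.4407786 ] [  23.
[... 381 characters left out ...]
       -49.6848253
 -12.4407786 ]
-53.5 [ 23.9407786   13.99851616 -19.29641206   0.         -56.70507179
  12.5592214 ] [ 23.9407786   17.36321179 -22.95196291   0.         -49.6848253
  12.5592214 ]
-28.5 [ 23.9407786   13.99851616 -19.29641206   0.         -56.70507179
  37.5592214 ] [ 23.9407786   17.36321179 -22.95196291   0.         -49.6848253
  37.5592214 ]
-13.5 [ 23.9407786   13.99851616 -19.29641206   0.         -56.70507179
  52.5592214 ] [ 23.9407786   17.36321179 -22.95196291   0.         -49.6848253
  52.5592214 ]
-8.5 [ 23.9407786   13.99851616 -19.29641206   0.         -56.70507179
  57.5592214 ] [ 23.9407786   17.36321179 -22.95196291   0.         -49.6848253
  57.5592214 ]
```

```bash
python3 - <<'E'
from h import *
z=np.load("pics/top0.npz");P=cloud("top",z["p"],z["d"])
b=P[100:195,405:512]; print("enclosure zmax",b[...,2].max())
robot.servo_line([.246,-.628,.40],speed=.3)
robot.move_gripper(.3)
robot.goto([.5635,.042,.40],R(-103.5))
robot.servo_line([.5635,.042,.19],speed=.3)
print(robot.read_t(),robot.read_position(),robot.read_grip_width())
F=robot.read_force()
p,d=robot.grab_frame("side");cv2.imwrite("pics/s1.png",cv2.resize(p[:,:,::-1][110:280,150:320],(600,600)))
robot.servo_line([.5635,.042,.098],speed=.12)
print(robot.read_force()-F)
robot.move_gripper(1.0)
print(robot.read_grip_width(),robot.read_force()-F,robot.read_ft_torque(),robot.read_t())
p,d=robot.grab_frame("side");cv2.imwrite("pics/s2.png",cv2.resize(p[:,:,::-1][110:280,150:320],(600,600)))
E
```

```text
enclosure zmax 1.590856064943984
5.4167 [0.56453413 0.04191607 0.19137158] 0.29942135217797655
[-0.86570456 -0.23360865 -1.39910256]
0.6056211063846273 [-2.02674108  1.32422944  1.66802187] [0.26112586 0.61077691 0.05446137] 6.9417
```

View pics/s2.png

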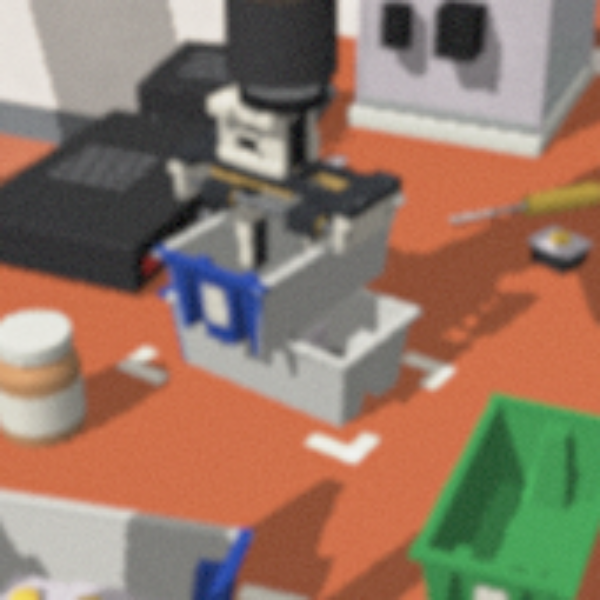

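The side view shows the fingers inside the tote, spread against the long walls with the tote still level. Blocked at 0.606, so the grip is holding. I'll try a small lift.

```bash
cat >> h.py <<'E'
def rim(c,lo,hi,n="side",r=.14):
    p,d=robot.grab_frame(n);P=cloud(n,p,d);m=sel(P,p,d,lo,hi,c,r);return p,P,m
E
python3 - <<'E'
from h import *
p,P,m=rim([.564,.042],.135,.175);mb=m&isblue(p);print("blue before",P[mb].mean(0),np.percentile(P[mb][:,2],90))
print(robot.read_position())
robot.servo_line([.5635,.042,.110],speed=.04)
robot.dwell(.2)
print(robot.read_position(),robot.read_force(),robot.read_ft_torque(),robot.read_grip_width(),robot.read_t())
p,P,m=rim([.564,.042],.135,.185);mb=m&isblue(p);print("blue after",P[mb].mean(0),np.percentile(P[mb][:,2],90))
cv2.imwrite("pics/s3.png",cv2.resize(p[:,:,::-1][110:280,150:320],(600,600)))
E
```

```text
blue before [0.58378318 0.13846294 0.14579247] 0.150106592270186
[0.56346382 0.04203885 0.09822855]
[0.56333346 0.04192382 0.10976503] [ 0.19784643  0.0585932  -2.05519384] [ 0.02410667  0.09515293 -0.03131684] 0.6030280822921597 7.6917
blue after [0.58432201 0.13668757 0.15246877] 0.1610413998333553
```

View pics/s3.png

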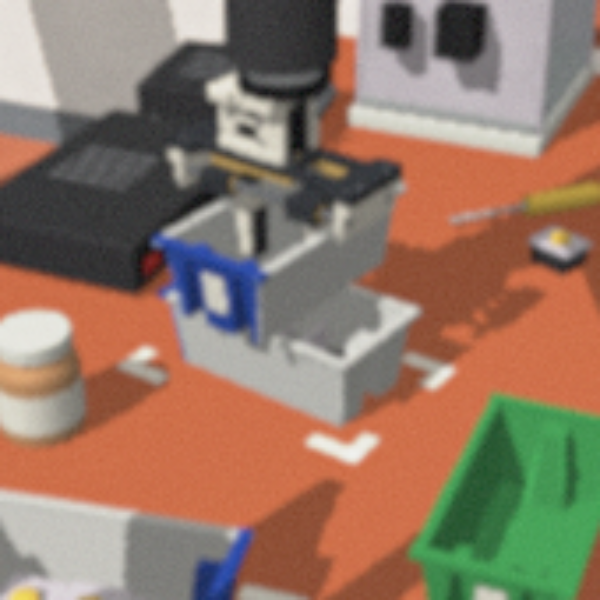

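The tote lifts clear by 11 mm, level and held (blue end also 11 mm higher). I'll swing it in the air.

```bash
python3 - <<'E'
from h import *
robot.servo_line([.5635,.042,.114],speed=.04)
for a in (-80,-57,-35,-13.2):
    robot.servo_line([.563,.042,.114],ori=R(a),speed=.03)
    print(robot.read_t(),robot.read_position().round(4),robot.read_force().round(2))
robot.dwell(.3)
c=[.563,.042]
for n in("side","top"):
    p,P,m=rim(c,.154,.176,n); q=P[m]
    cv2.imwrite(f"pics/r_{n}.png",cv2.resize(p[:,:,::-1][(slice(110,280),slice(150,320)) if n=="side" else (slice(90,260),slice(170,340))],(600,600)))
    mb=m&isblue(p); 
    print(n,m.sum(),"blue",mb.sum(),P[mb].mean(0).round(4),cv2.minAreaRect((P[mb][:,:2]*1000).astype(np.float32)))
    p,P,m=rim(c,.066,.084,n); mb=m&isblue(p);print(" lower",m.sum(),"blue",mb.sum(),P[mb].mean(0).round(4))
print(robot.read_t(),robot.read_grip_width(),robot.read_force())
a=cv2.imread("pics/r_side.png");b=cv2.imread("pics/r_top.png");cv2.imwrite("pics/r.png",cv2.resize(np.hstack([a,b]),(800,400)))
E
```

```text
8.55 [0.563 0.042 0.114] [ 0.19  0.01 -2.83]
9.1 [0.563 0.042 0.114] [ 0.29 -0.   -2.89]
9.6333 [0.563 0.042 0.114] [-0.14  0.2  -2.77]
10.1667 [0.563 0.042 0.114] [-0.57  0.35 -2.52]
side 406 blue 105 [0.4694 0.0717 0.1629] ((475.2618103027344, 66.35082244873047), (109.89480590820312, 30.276508331298828), 77.16584014892578)
 lower 333 blue 21 [0.6578 0.0556 0.0714]
top 392 blue 166 [0.4727 0.0609 0.1643] ((478.5668640136719, 60.44549560546875), (112.12311553955078, 28.8773193359375), 76.7262954711914)
 lower 123 blue 0 [nan nan nan]
10.6667 0.6052082410239175 [-0.55526873 -0.24826726 -1.59817537]<stdin>:13: RuntimeWarning: Mean of empty slice.
  ret = um.true_divide(
```

View pics/r.png

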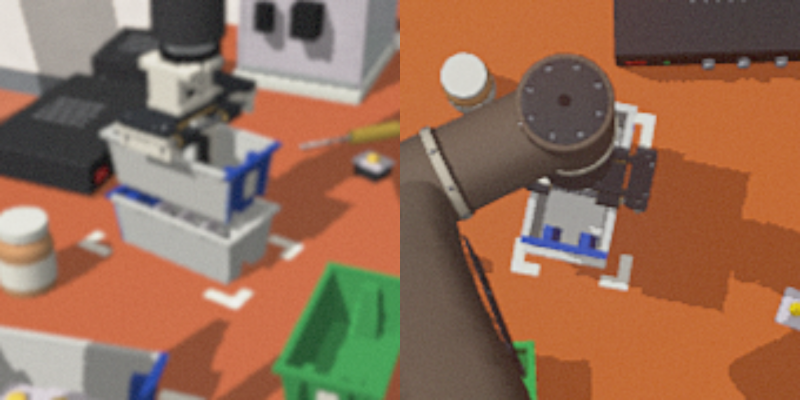

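The tote is swung, with its blue end over the grey end of the lower tote. The rims look in line, and I estimate about 2 mm of offset. I'll correct that and lower while watching the force.

```bash
python3 - <<'E'
from h import *
robot.servo_line([.5615,.042,.114],speed=.03); robot.dwell(.3)
F=robot.read_force()
for z in np.r_[.106,.103:.088:-.0015]:
    robot.servo_line([.5615,.042,z],speed=.02); f=robot.read_force()-F
    print(round(z,4),robot.read_position()[2].round(4),f.round(1),round(robot.read_t(),1))
    if f[2]>9: break
p,P,m=rim([.56,.042],.12,.165);mb=m&isblue(p);print("blue z90",np.percentile(P[mb][:,2],90),robot.read_ft_torque())
E
```

```text
0.106 0.1059 [-0.1 -0.7  0.6] 11.8
0.103 0.1028 [-0.5 -0.6 -0.6] 12.1
0.1015 0.1014 [ 0.  -0.8 -0.7] 12.3
0.1 0.0999 [ 1.  -0.3  1.5] 12.6
0.0985 0.0984 [0.5 0.1 0.4] 12.8
0.097 0.0969 [ 0.7 -0.8 -0.7] 13.1
0.0955 0.0954 [ 0.1 -1.4 -0. ] 13.3
0.094 0.0939 [ 0.6 -1.5 -0.3] 13.6
0.0925 0.0924 [ 0.  -1.  -0.6] 13.8
0.091 0.0909 [ 0.4 -0.6  0.3] 14.1
0.0895 0.09 [-1.3 -0.9  5.5] 14.3
blue z90 0.1415969046951915 [-0.11166433  0.6605849   0.01332864]
```

Contact came right at the rib height (TCP 0.090, underside about 67 mm), with the rim at about 0.142. I'll release, retreat and check.

```bash
python3 - <<'E'
from h import *
robot.move_gripper(.35)
robot.servo_line([.5615,.042,.20],speed=.12)
robot.servo_line([.5615,.042,.36],speed=.3)
robot.goto([.35,-.40,.36],R(-60))
c=[.562,.042]
p,P,m=rim(c,.13,.155,"top",.13);q=P[m];print("upper",cv2.minAreaRect((q[:,:2]*1000).astype(np.float32)),q[:,2].mean())
A=np.c_[q[:,:2]-c,np.ones(len(q))];k=np.linalg.lstsq(A,q[:,2],rcond=None)[0];print("tilt deg",np.degrees(k[:2]),"z",k[2])
mb=m&isblue(p);print("blue",P[mb].mean(0))
p2,P2,m2=rim(c,.065,.083,"top",.13);q=P2[m2];h=np.percentile(q[:,2],[10,50,90]);print("lower",m2.sum(),h)
ps,Ps,ms=rim(c,.13,.155,"side",.13);q=Ps[ms];print("side upper",cv2.minAreaRect((q[:,:2]*1000).astype(np.float32)))
l=(Ps[...,2]>.068)&(Ps[...,2]<.080)&(np.hypot(Ps[...,0]-c[0],Ps[...,1]-c[1])<.13);q=Ps[l];print("side lower",cv2.minAreaRect((q[:,:2]*1000).astype(np.float32)))
print(robot.read_t())
a=ps[:,:,::-1][110:280,150:320];b=p[:,:,::-1][90:260,170:340];cv2.imwrite("pics/e.png",np.hstack([cv2.resize(x,(400,400)) for x in(a,b)]))
E
```

```text
upper ((562.7926025390625, 38.327083587646484), (114.08891296386719, 206.8248748779297), 76.70098876953125) 0.141056536885882
tilt deg [-0.26397103 -0.27997554] z 0.14105862205730588
blue [0.47069662 0.06067184 0.14105798]
lower 1237 [0.06731672 0.07124964 0.07647262]
side upper ((559.34228515625, 43.067535400390625), (119.7303466796875, 208.9481201171875), 77.86003875732422)
side lower ((559.9708862304688, 46.47405242919922), (116.99835205078125, 209.27415466308594), 76.91083526611328)
18.275
```

View pics/e.png

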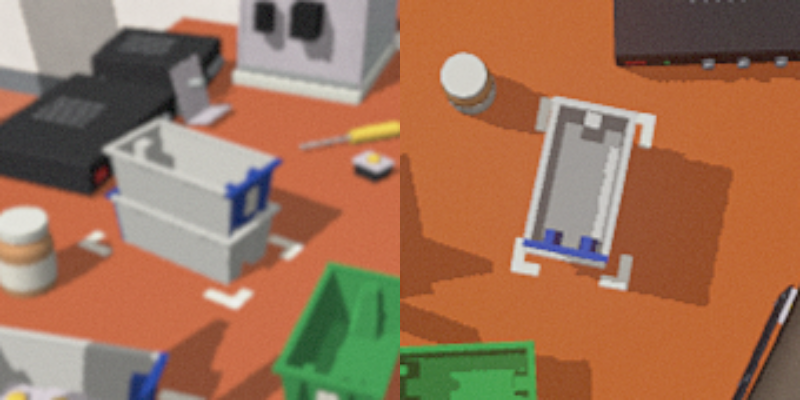

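The two views show the empty tote seated level in the lower rim, with its blue end at the near (grey) end and the bay and neighbouring objects undisturbed. I'm handing it in.

```bash
python3 -c "
from rig import robot
robot.job_done();print(robot.read_t())"
```

```text
the job is handed in; nothing more can be done
the job is handed in; nothing more can be done
```

The empty tote now sits stacked and level on the full tote in bay A, its blue end over that tote's grey end. I handed the job in at about 18 s.

I spread the fingers inside the empty tote's long walls and lifted it clear. I then swung it 90° in the air and lowered it until it touched at rib height, then released it and moved the arm clear.

| Check after release | Reading | Limit |
|---|---|---|
| Rim height | 141 mm (142 expected) | within 4 mm |
| Tilt | about 0.4° | 2.3° |
| In line with the lower tote | within about 1° | 5° |
| Off centre from the lower tote | about 3 mm | 9 mm |
| Lower tote to bay centre | about 6 mm, measured before the lift | 50 mm |

- **Camera disagreement:** the two cameras differed by 3–5 mm in absolute position, the side camera reading towards +y. The off-centre figure compares positions from the same camera, so this hardly affects it.
- **Other things on the bench:** I checked these only by eye. The jar, trough, screwdriver, cue light and the nearest part of the spare-bay tote looked undisturbed in the last pictures.
- **Failed check:** the height check on the enclosure at the right gave a meaningless value, so I raised the tool to 0.40 m to pass it. I had no sign of contact on the way.

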